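Find the worn probe-arm pivot by rocking and preload it

TASK

One of the three brass-headed probe arms on the stand has a worn pivot bearing: rock the arms by their heads, left and then right, until you have felt which one has play both ways. Then push the orange preload lever in front of that arm fully over to the left so that it takes up the play, leave the other two levers as they are, let go of everything and do not disturb the things lying around.

Things in the scene. Friction and masses are not known exactly. Their poses are not given: they have to be found in the camera images.
- stand: Black bolted-down stand, 210 (x) x 400 (y) x 48 mm high; origin: centre of its underside; x away from the robot, y to its left, z up. Three look-alike probe arms stand upright in a row along y at stand x +50, y +130, 0, -130 mm, each with its preload lever in front. One of them, a different one each time, is worn: about 10 mm of give each way at the head. Sound ones give under 2 mm.
- head_left (a point): Centre of the left arm's brass head: a cylinder 24 mm in diameter, 34 mm long, axis along stand x, 170 mm above the table, on a black bar 14 mm wide (y). The arm rocks left-right (stand y) about an axle along stand x 100 mm below this point; a weak spring centres it (1 N at 10 mm), until its bearing stops it solidly. A thin needle sticks out 35 mm behind (+x).
- knob_left (a point): Centre of the orange 20 mm ball on the left lever, an 8 mm bar, 85 mm from pivot to ball. Pivot axis along stand x, at stand x -60, y +140, 30 mm above the table. Unthrown it leans right: ball 41 mm right of the pivot, 105 mm above the table; thrown, as far to the left. Pushing the ball takes 3 to 5 N, up to a solid end stop; it stays where left.
- lever_left (a joint): Angle of the left preload lever: 0 leaning right (unthrown), 1.0 rad leaning left at its end stop (thrown). Throwing it presses a spring plunger on the foot of that arm: an arm with play is pushed over some 8 mm to the left at the head and kept there; a sound arm stays upright.
- head_middle (a point): Centre of the middle arm's brass head: a cylinder 24 mm in diameter, 34 mm long, axis along stand x, 170 mm above the table, on a black bar 14 mm wide (y). The arm rocks left-right (stand y) about an axle along stand x 100 mm below this point; a weak spring centres it (1 N at 10 mm), until its bearing stops it solidly. A thin needle sticks out 35 mm behind (+x).
- knob_middle (a point): Centre of the orange 20 mm ball on the middle lever, an 8 mm bar, 85 mm from pivot to ball. Pivot axis along stand x, at stand x -60, y +10, 30 mm above the table. Unthrown it leans right: ball 41 mm right of the pivot, 105 mm above the table; thrown, as far to the left. Pushing the ball takes 3 to 5 N, up to a solid end stop; it stays where left.
- lever_middle (a joint): Angle of the middle preload lever: 0 leaning right (unthrown), 1.0 rad leaning left at its end stop (thrown). Throwing it presses a spring plunger on the foot of that arm: an arm with play is pushed over some 8 mm to the left at the head and kept there; a sound arm stays upright.
- head_right (a point): Centre of the right arm's brass head: a cylinder 24 mm in diameter, 34 mm long, axis along stand x, 170 mm above the table, on a black bar 14 mm wide (y). The arm rocks left-right (stand y) about an axle along stand x 100 mm below this point; a weak spring centres it (1 N at 10 mm), until its bearing stops it solidly. A thin needle sticks out 35 mm behind (+x).
- knob_right (a point): Centre of the orange 20 mm ball on the right lever, an 8 mm bar, 85 mm from pivot to ball. Pivot axis along stand x, at stand x -60, y -120, 30 mm above the table. Unthrown it leans right: ball 41 mm right of the pivot, 105 mm above the table; thrown, as far to the left. Pushing the ball takes 3 to 5 N, up to a solid end stop; it stays where left.
- lever_right (a joint): Angle of the right preload lever: 0 leaning right (unthrown), 1.0 rad leaning left at its end stop (thrown). Throwing it presses a spring plunger on the foot of that arm: an arm with play is pushed over some 8 mm to the left at the head and kept there; a sound arm stays upright.
- objective_mid (a point): Bystander: steel microscope objective standing loose on the table, 32 mm in diameter, 45 mm high; point at its centre.
- tip_box_mid (a point): Bystander: flat black box with a clear lid, 60 x 45 x 22 mm, loose on the table; point at its centre.
- driver: Bystander: screwdriver with a blue handle, 150 mm long, lying loose on the table behind the stand; origin near its middle, at its underside.

How it is judged:
By the outcome, as a careful person would: the job done as asked, in the order asked, and still so for the second after the job is handed in, with the robot touching nothing.
It also fails if it takes over 56 s, if anything falls off the work surface, if the arm or the gripper's body presses on something with over 40 N, if the wrist force passes 120 N, or if a joint passes its speed limit or range.

ROBOT

A 6-joint arm with a two-finger parallel gripper is mounted at the origin on the work surface. World frame = base frame: x ahead of the robot, y to its left, z up, the work surface at z = 0. Lengths are in m, angles in rad, forces in N, time in s.
With the tool pointing down it reaches from about 0.25 to 0.775 m from the base axis. Payload 8.9 kg.
Tool frame: the origin (TCP) lies between the finger pads; the fingertips stand 22 mm ahead of it and the grasp point (between the pads) lies 3 mm ahead of it; x points along the fingers, y is the direction in which the jaws open and shut, and the axes are right-handed (so a half turn about x gives the same grasp; the last joint's range is limited). The gripper opens to 85 mm and grips with 20 to 120 N. Pads are 22 mm wide; open, the fingers measure 114 mm over their backs; the gripper's body (76 mm by 85 mm) begins 54 mm behind the grasp point. The pads swing forward as they close: fully open they stand 13 mm farther back than shut.
Start: joints at [-1.336, 0.291, -0.153, 1.127, 0, 1.431], TCP at [0.192, -0.489, 0.253] pointing down, gripper open.
Joint ranges: [-2.52, 2.52], [-0.91, 1.74], [-1.3, 1.37], [-1.96, 2.02], [-1.52, 1.47], [-3.14, 3.14]. Speed limits (rad/s): [2.22, 2.22, 2.79, 3.14, 3.14, 3.14].

INTERFACE

Orientations are given as a unit quaternion [x, y, z, w].
In Python, from plant import * gives the robot as it stands.
- The arm moves only by the tool step_arm, never from a script. Its argument "increments" is text: rows parted by semicolons, each of 5 numbers parted by spaces: the finger opening in m, from 0 to 0.0854, then the shift along the tool's x, y, z in m, then the turn about the tool's x in degrees. In form: fingers x y z turn; .... A call has exactly 8 rows; each row shifts and turns the commanded pose from where the row before left it, along the tool's axes as they then stand; what a row does not reach is not made up. A row lasts 1/12 s, in which the tool goes at most 41.7 mm and 7.16 degrees, less where a joint would pass 70% of its speed; a pose out of reach is approached as far as the arm can. A call is refused whole if a number of a shift passes 0.0417 or a number of a turn 7.16, either way. A call with a gripper value outside its range is refused whole. The fingers move at their own pace and stop on an object; "newtons" is the grip in N (left out, the last holds). Time passes only in rows, so rows that do not move let the fingers close, or fill a call up. It gives the time, the measured TCP pose, the force and the opening at its end, in the units of the state.
- read_state(): the state, without advancing time (a new reading comes with each control period).
- get_image(name): name is "scene" or "side" or "wrist"; returns (picture, depth): 480x640x3 uint8, blue, green, red; 480x640 float32, m along the optical axis (not along the pixel's ray), 0 where there is no reading.
- camera_model(name): a dict with "camera_matrix" (3x3 intrinsics, pixels), "R" (3x3) and "t" (3): a world point X has camera coordinates R X + t. Camera axes: x right, y down, z forward; pixel columns grow to the right and rows downward; lengths in m; the calibration is good to about 2 mm. A picture is of the moment at which its call begins: read the wrist's pose just before it. camera_model takes no time and is no camera call; for the wrist camera it gives the pose at the moment of the call.
- job_done(): hands the job in, once; it reports no verdict.
The state is a dict: "t": time; "joints": joint angles; "joint_velocities": joint speeds; "joint_torque": joint torques, N m; "position": TCP position; "tcp_rot": TCP orientation; "ft_force": force on the tool from outside, world axes, zero at the start; "torque": the same for the moment, N m; "width": finger opening in m.
Only numpy, scipy, OpenCV 4.12 (cv2) and the standard library are available. Lean on these libraries where they do the work, as an engineer would, in place of code of your own. Each camera call takes 0.05 s, during which the arm holds its last target. There are 200 camera calls.

## Working session

There is one attempt and no reset: what is moved stays moved. The work goes in short steps, Python scripts to look and compute and a tool call to move; the robot and the scene stay as the last step left them, time stands still between calls to the robot, and variables do not carry over. Pictures are saved under pics/ and viewed, about 8 in all and at most 12, crops included, and the job is handed in when it is done.

Besides the shell and the picture viewer there is one more tool, called after "Emit:" as a command line: name --argument value ..., lists and objects as JSON in quotes. step_arm: Moves the arm, as the interface text tells. Its arguments: {"type":"object","properties":{"increments":{"type":"string"},"newtons":{"type":"number"}},"required":["increments"]}

```bash
mkdir -p pics; python3 - <<'E'
from plant import *
import cv2,numpy as np
s=read_state();print(s)
for n in("scene","side"):
    im,d=get_image(n);cv2.imwrite(f"pics/{n}0.png",im);np.save(f"pics/{n}0.npy",d)
    c=camera_model(n);K=np.array(c["camera_matrix"]);R=np.array(c["R"]);t=np.array(c["t"]);np.savez(f"pics/{n}cam.npz",K=K,R=R,t=t)
    hsv=cv2.cvtColor(im,cv2.COLOR_BGR2HSV)
    print(n,"cam at",-R.T@t, "fwd",R[2])
    for nm,lo,hi in(("orange",(5,150,100),(18,255,255)),("brass",(19,70,80),(32,255,255))):
        m=cv2.inRange(hsv,lo,hi);k,l,st,ce=cv2.connectedComponentsWithStats(m)
        for i in range(1,k):
            if st[i,4]<25:continue
            z=d[(l==i)&(d>0)]; z=np.median(z) if len(z) else 0
            p=R.T@(np.linalg.inv(K)@[*ce[i],1]*z-t)
            print(nm,ce[i].round(1),st[i,4],p.round(4))
E
```

```text
{'t': 0.0, 'joints': array([-1.33631089e+00,  2.91323916e-01, -1.54116184e-01,  1.12669871e+00,
        9.95745988e-06,  1.43153116e+00]), 'joint_velocities': array([ 0.00172614, -0.00123131, -0.00021975, -0.00091608,  0.00051151,
       -0.0015398 ]), 'joint_torque': array([ 2.87902832e-03, -5.37148869e+01,  3.31363750e+01,  1.59961672e-02,
       -6.40028156e-05, -3.22767328e-06]), 'position': array([ 0.1916107 , -0.48834829,  0.2527134 ]), 'tcp_rot': array([-0.69477652, -0.13184726,  0.69481466, -0.13089872]), 'ft_force': array([-0.02344216, -0.2765393 ,  0.05843117]), 'torque': array([-0.03418119, -0.00196096, -0.02437261]), 'width': 0.08554046201059334}
scene cam at [1.02427835 0.37293101 0.96235036] fwd [-0.40286637 -0.36267027 -0.8403386 ]
orange [318.5 193.6] 53 [ 0.5462 -0.0914  0.1119]
orange [377.  218.6] 59 [0.5182 0.035  0.1133]
orange [438.9 245.3] 63 [0.4891 0.1594 0.1112]
orange [369.2 249.8] 32 [0.6165 0.0915 0.1776]
brass [300.8 220.3] 98 [ 0.6487 -0.0385  0.1788]
brass [365.7 249.4] 100 [0.6206 0.0871 0.1793]
brass [436.2 280.6] 105 [0.5914 0.2131 0.1792]
side cam at [0.40892911 0.70129699 0.54606883] fwd [ 0.26590422 -0.81165881 -0.52010088]
orange [370.4 220.6] 41 [ 0.5441 -0.0897  0.1116]
orange [309.6 231.2] 35 [0.6155 0.0935 0.175 ]
orange [372.2 254.1] 71 [0.5152 0.0355 0.1121]
orange [299.2 267.2] 25 [0.5936 0.2072 0.1804]
orange [301.7 276.3] 33 [0.5854 0.22   0.1745]
orange [374.1 298.6] 100 [0.4868 0.1602 0.1113]
brass [314.7 195.2] 58 [ 0.6482 -0.0363  0.1792]
brass [308.1 227.7] 79 [0.6195 0.0897 0.179 ]
brass [299.  271.5] 133 [0.5906 0.2164 0.1794]
brass [  7.8 410.6] 244 [0.9252 0.4638 0.0444]
```

View pics/scene0.png

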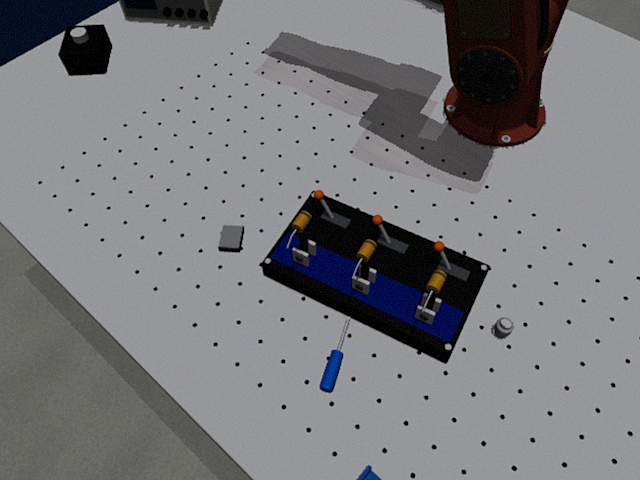

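View pics/side0.png

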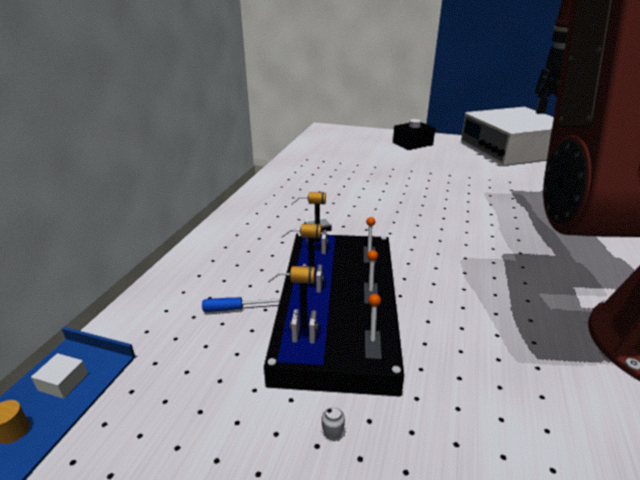

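```bash
cat > h.py <<'E'
import numpy as np
from scipy.spatial.transform import Rotation as Ro
def stand2w(P,q):
    x,y,a=q;c,s=np.cos(a),np.sin(a);P=np.asarray(P,float)
    return np.c_[x+c*P[:,0]-s*P[:,1],y+s*P[:,0]+c*P[:,1],P[:,2]]
H=np.array([[.05,.13,.17],[.05,0,.17],[.05,-.13,.17]])
Kn=np.array([[-.06,.14-.041,.105],[-.06,.01-.041,.105],[-.06,-.12-.041,.105]])
E
python3 - <<'E'
from h import *
from plant import *
from scipy.optimize import least_squares
obs={"scene":[(436.4,280.6),(366.5,249.5),(300.8,220.3),(438.9,245.3),(377,218.6),(318.5,193.6)],
"side":[None,None,None,(374.1,298.6),(372.2,254.1),(370.4,220.6)]}
def f(q):
    W=np.r_[stand2w(H,q),stand2w(Kn,q)];r=[]
    for n in obs:
        c=np.load(f"pics/{n}cam.npz");X=(c["R"]@W.T).T+c["t"];u=(c["K"]@X.T).T;u=u[:,:2]/u[:,2:]
        r+=[u[i]-o for i,o in enumerate(obs[n]) if o]
    return np.ravel(r)
o=least_squares(f,[.57,.08,.22]);q=o.x;print(q,np.degrees(q[2]),o.fun.round(1))
np.save("q.npy",q)
print(stand2w(H,q).round(4),stand2w(Kn,q).round(4))
s=read_state();R=Ro.from_quat(s["tcp_rot"]).as_matrix();print(R.round(3))
sy=np.array([-np.sin(q[2]),np.cos(q[2]),0])
for sg in(1,-1):
    v=R.T@(sg*sy);print("turn",np.degrees(np.arctan2(v[2],v[1])))
E
```

```text
[0.5667114  0.07339868 0.22401824] 12.835299468193062 [-0.3  0.2 -0.3  0.   0.4  0.2 -0.9  0.  -1.3  0.  -1.2  0.1  0.6  1.9
  0.4  1.6  0.6  1.2]
[[ 0.5866  0.2113  0.17  ]
 [ 0.6155  0.0845  0.17  ]
 [ 0.6443 -0.0422  0.17  ]] [[ 0.4862  0.1566  0.105 ]
 [ 0.5151  0.0298  0.105 ]
 [ 0.544  -0.0969  0.105 ]]
[[-0.     0.365 -0.931]
 [ 0.001 -0.931 -0.365]
 [-1.    -0.001 -0.   ]]
turn -171.4204253719194
turn 8.579574628080593
```

Emit:
step_arm --increments "0.05 0 0 0 4.29; 0.05 0 0 0 4.29; 0.05 0 -0.02 -0.033 0; 0.05 0 -0.02 -0.033 0; 0.05 0 -0.02 -0.033 0; 0.05 0 -0.02 -0.033 0; 0.05 0 -0.02 -0.033 0; 0.05 0 -0.02 -0.033 0"

```text
t: 0.77
position: [0.359, -0.3261, 0.2532]
tcp_rot: [-0.703, -0.079, 0.703, -0.079]
ft_force: [0.6, -0.5, 0.2]
width: 0.05
```

Emit:
step_arm --increments "0.05 0 -0.02 -0.033 0; 0.05 0 -0.02 -0.033 0; 0.05 0 -0.02 -0.033 0; 0.05 0 -0.02 -0.033 0; 0.05 0 -0.02 -0.033 0; 0.05 0 -0.02 -0.033 0; 0.05 0 -0.02 -0.033 0; 0.05 0 -0.02 -0.033 0"

```text
t: 1.43
position: [0.5809, -0.1113, 0.253]
tcp_rot: [-0.702, -0.079, 0.703, -0.079]
ft_force: [0.6, -1.2, -0.0]
width: 0.0502
```

```bash
cat >> h.py <<'E'
def rep(tgt=None):
    from plant import read_state
    s=read_state();q=np.load("q.npy");R=Ro.from_quat(s["tcp_rot"]).as_matrix();c,sn=np.cos(q[2]),np.sin(q[2])
    S=np.array([[c,sn,0],[-sn,c,0],[0,0,1]])
    p=S@(s["position"]-[q[0],q[1],0])
    print("t",round(s["t"],2),"stand pos mm",(p*1e3).round(1),"F stand",(S@s["ft_force"]).round(2),"w",round(s["width"],4))
    if tgt is not None: print("tool shift mm",(R.T@S.T@(np.array(tgt)-p)*1e3).round(1))
    return s
E
python3 -c "
from h import *
rep([.05,-.13,.165])"
```

```text
t 1.43 stand pos mm [ -27.2 -183.2  253. ] F stand [ 0.31 -1.26 -0.  ] w 0.0502
tool shift mm [ 88.  -53.2 -77.3]
```

Emit:
step_arm --increments "0.05 0 -0.027 -0.0295 0; 0.05 0 -0.026 -0.0295 0; 0.05 0 0 -0.0185 0; 0.05 0 0 0 0; 0.05 0.01 0 0 0; 0.05 0.01 0 0 0; 0.05 0 0 0 0; 0.05 0 0 0 0"

```text
t: 2.1
position: [0.6424, -0.0449, 0.2323]
tcp_rot: [-0.702, -0.079, 0.704, -0.078]
ft_force: [-0.9, 0.2, 0.5]
width: 0.05
```

```bash
python3 - <<'E'
from h import *
from plant import *
import cv2
rep([.05,-.13,.165])
c=camera_model("wrist");im,d=get_image("wrist");cv2.imwrite("pics/w1.png",im)
q=np.load("q.npy")
for n,W in(("H",stand2w(H,q)),("K",stand2w(Kn,q))):
    X=(np.array(c["R"])@W.T).T+c["t"];u=(np.array(c["camera_matrix"])@X.T).T;print(n,(u[:,:2]/u[:,2:]).round(0).tolist(),X[:,2].round(3))
E
```

```text
t 2.1 stand pos mm [  47.5 -132.2  232.3] F stand [-0.88  0.41  0.53] w 0.05
tool shift mm [67.2 -2.1 -2.7]
H [[-169.0, 267.0], [75.0, 268.0], [319.0, 268.0]] [0.194 0.194 0.194]
K [[29.0, 372.0], [195.0, 372.0], [360.0, 372.0]] [0.286 0.286 0.286]
```

View pics/w1.png

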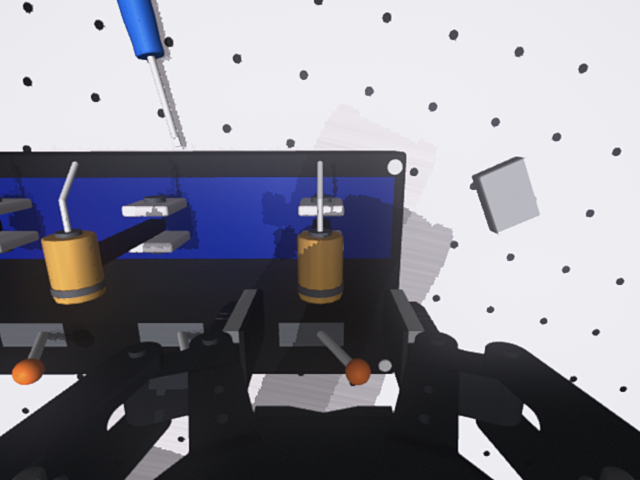

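Emit:
step_arm --increments "0.05 0.012 -0.002 -0.0025 0; 0.05 0.012 0 0 0; 0.05 0.012 0 0 0; 0.05 0.012 0 0 0; 0.05 0.012 0 0 0; 0.05 0.007 0 0 0; 0.05 0 0 0 0; 0.05 0 0 0 0"

```text
t: 2.82
position: [0.6456, -0.042, 0.1667]
tcp_rot: [0.703, 0.079, -0.703, 0.079]
ft_force: [0.1, 1.0, 1.2]
width: 0.0504
```

```bash
python3 -c "
from h import *
rep([.05,-.13,.165])"
```

```text
t 2.82 stand pos mm [  51.3 -130.   166.7] F stand [0.35 0.92 1.16] w 0.0504
tool shift mm [ 1.7 -0.   1.3]
```

Emit:
step_arm --increments "0.05 0 -0.004 0 0; 0.05 0 -0.004 0 0; 0.05 0 -0.004 0 0; 0.05 0 -0.001 0 0; 0.05 0 -0.001 0 0; 0.05 0 -0.001 0 0; 0.05 0 0 0 0; 0.05 0 0 0 0"

```text
t: 3.48
position: [0.6431, -0.0283, 0.1669]
tcp_rot: [0.703, 0.078, -0.702, 0.08]
ft_force: [1.0, -6.2, 1.8]
width: 0.0503
```

```bash
python3 -c "
from h import *
rep()"
```

```text
t 3.48 stand pos mm [  51.8 -116.1  166.9] F stand [-0.37 -6.23  1.8 ] w 0.0503
```

Emit:
step_arm --increments "0.05 0 -0.0005 0 0; 0.05 0 -0.0005 0 0; 0.05 0 -0.0005 0 0; 0.05 0 -0.0005 0 0; 0.05 0 0 0 0; 0.05 0 0 0 0; 0.05 0 0 0 0; 0.05 0 0 0 0"

```text
t: 4.15
position: [0.643, -0.0278, 0.167]
tcp_rot: [0.703, 0.077, -0.702, 0.08]
ft_force: [1.8, -12.1, 0.4]
width: 0.0498
```

```bash
python3 -c "
from h import *
rep()"
```

```text
t 4.15 stand pos mm [  51.9 -115.6  167. ] F stand [ -0.9  -12.21   0.41] w 0.0498
```

Emit:
step_arm --increments "0.05 0 0.007 0 0; 0.05 0 0.007 0 0; 0.05 0 0.007 0 0; 0.05 0 0.006 0 0; 0.05 0 0.002 0 0; 0.05 0 0.001 0 0; 0.05 0 0 0 0; 0.05 0 0 0 0"

```text
t: 4.82
position: [0.6485, -0.0542, 0.1662]
tcp_rot: [-0.703, -0.079, 0.703, -0.079]
ft_force: [-0.1, -0.2, -0.5]
width: 0.0498
```

```bash
python3 -c "
from h import *
rep()"
```

```text
t 4.82 stand pos mm [  51.4 -142.6  166.2] F stand [-0.12 -0.18 -0.49] w 0.0498
```

Emit:
step_arm --increments "0.05 0 0.0005 0 0; 0.05 0 0.0005 0 0; 0.05 0 0.0005 0 0; 0.05 0 0.0005 0 0; 0.05 0 0 0 0; 0.05 0 0 0 0; 0.05 0 0 0 0; 0.05 0 0 0 0"

```text
t: 5.48
position: [0.649, -0.056, 0.1663]
tcp_rot: [0.703, 0.079, -0.703, 0.079]
ft_force: [-1.4, 4.5, 1.2]
width: 0.0498
```

```bash
python3 -c "
from h import *
rep()"
```

```text
t 5.48 stand pos mm [  51.5 -144.4  166.3] F stand [-0.32  4.73  1.15] w 0.0498
```

Emit:
step_arm --increments "0.05 0 0.0005 0 0; 0.05 0 0.0005 0 0; 0.05 0 0.0005 0 0; 0.05 0 0 0 0; 0.05 0 0 0 0; 0.05 0 0 0 0; 0.05 0 0 0 0; 0.05 0 0 0 0"

```text
t: 6.15
position: [0.6491, -0.0564, 0.1663]
tcp_rot: [-0.703, -0.08, 0.703, -0.079]
ft_force: [-1.2, 8.2, 2.0]
width: 0.0501
```

```bash
python3 -c "
from h import *
rep([.05,-.13,.165])"
```

```text
t 6.15 stand pos mm [  51.5 -144.9  166.3] F stand [0.65 8.26 2.02] w 0.0501
tool shift mm [  1.3 -14.9   1.5]
```

Emit:
step_arm --increments "0.05 0 -0.0165 0 0; 0.05 -0.025 0 0 0; 0.05 -0.025 0 0 0; 0.05 0 -0.0325 0 0; 0.05 0 -0.0325 0 0; 0.05 0 -0.0325 0 0; 0.05 0 -0.0325 0 0; 0.05 0 0 0 0"

```text
t: 6.82
position: [0.6152, 0.0902, 0.2166]
tcp_rot: [-0.702, -0.081, 0.703, -0.08]
ft_force: [0.1, -0.0, 0.8]
width: 0.0496
```

Emit:
step_arm --increments "0.05 0 0 0.001 0; 0.05 0.0125 0 0 0; 0.05 0.0125 0 0 0; 0.05 0.0125 0 0 0; 0.05 0.0125 0 0 0; 0.05 0 0 0 0; 0.05 0 0 0 0; 0.05 0 0 0 0"

```text
t: 7.48
position: [0.6163, 0.0842, 0.167]
tcp_rot: [0.703, 0.079, -0.702, 0.079]
ft_force: [-0.2, 0.7, -1.1]
width: 0.0498
```

```bash
python3 -c "
from h import *
rep([.05,0,.165])"
```

```text
t 7.48 stand pos mm [ 50.8  -0.5 167. ] F stand [-0.04  0.73 -1.09] w 0.0498
tool shift mm [ 2.  -0.5  0.8]
```

Emit:
step_arm --increments "0.05 0 -0.004 0 0; 0.05 0 -0.004 0 0; 0.05 0 -0.004 0 0; 0.05 0 -0.001 0 0; 0.05 0 -0.001 0 0; 0.05 0 -0.001 0 0; 0.05 0 -0.001 0 0; 0.05 0 -0.001 0 0"

```text
t: 8.15
position: [0.613, 0.099, 0.1668]
tcp_rot: [0.703, 0.077, -0.702, 0.08]
ft_force: [1.2, -15.5, 1.2]
width: 0.0503
```

```bash
python3 -c "
from h import *
rep()"
```

```text
t 8.15 stand pos mm [ 50.8  14.7 166.8] F stand [ -2.22 -15.36   1.23] w 0.0503
```

Emit:
step_arm --increments "0.05 0 0.007 0 0; 0.05 0 0.007 0 0; 0.05 0 0.007 0 0; 0.05 0 0.006 0 0; 0.05 0 0.003 0 0; 0.05 0 0.001 0 0; 0.05 0 0.001 0 0; 0.05 0 0.001 0 0"

```text
t: 8.82
position: [0.6192, 0.0702, 0.1662]
tcp_rot: [-0.703, -0.08, 0.703, -0.079]
ft_force: [-0.5, 7.8, 0.7]
width: 0.0499
```

```bash
python3 -c "
from h import *
rep()"
```

```text
t 8.82 stand pos mm [ 50.5 -14.7 166.2] F stand [1.25 7.73 0.69] w 0.0499
```

Middle is stiff both ways (about ±1.5 mm). Now the left arm.

Emit:
step_arm --increments "0.05 0 -0.016 0 0; 0.05 -0.025 0 0 0; 0.05 -0.025 0 0 0; 0.05 0 -0.0325 0 0; 0.05 0 -0.0325 0 0; 0.05 0 -0.0325 0 0; 0.05 0 -0.0325 0 0; 0.05 0 0 0 0"

```text
t: 9.48
position: [0.5857, 0.2149, 0.2164]
tcp_rot: [-0.702, -0.084, 0.702, -0.082]
ft_force: [-0.2, -0.2, 0.4]
width: 0.05
```

Emit:
step_arm --increments "0.05 0 0 0 0; 0.05 0.0125 0 0 0; 0.05 0.0125 0 0 0; 0.05 0.0125 0 0 0; 0.05 0.0125 0 0 0; 0.05 0 0 0 0; 0.05 0 0 0 0; 0.05 0 0 0 0"

```text
t: 10.15
position: [0.5879, 0.2096, 0.167]
tcp_rot: [0.703, 0.08, -0.702, 0.079]
ft_force: [-0.8, 0.3, 0.4]
width: 0.0498
```

```bash
python3 -c "
from h import *
rep([.05,.13,.165])"
```

```text
t 10.15 stand pos mm [ 50.9 128.1 167. ] F stand [-0.74  0.52  0.44] w 0.0498
tool shift mm [ 2.  -1.9  0.9]
```

Emit:
step_arm --increments "0.05 0 -0.004 0 0; 0.05 0 -0.004 0 0; 0.05 0 -0.004 0 0; 0.05 0 -0.001 0 0; 0.05 0 -0.001 0 0; 0.05 0 -0.001 0 0; 0.05 0 -0.001 0 0; 0.05 0 -0.001 0 0"

```text
t: 10.82
position: [0.5851, 0.2196, 0.1663]
tcp_rot: [-0.702, -0.087, 0.702, -0.082]
ft_force: [0.5, -0.3, -0.1]
width: 0.0499
```

```bash
python3 -c "
from h import *
rep()"
```

```text
t 10.82 stand pos mm [ 50.4 138.5 166.3] F stand [ 0.42 -0.37 -0.09] w 0.0499
```

Emit:
step_arm --increments "0.05 0 0 0 0; 0.05 0 0 0 0; 0.05 0 0 0 0; 0.05 0 0 0 0; 0.05 0 0 0 0; 0.05 0 0 0 0; 0.05 0 0 0 0; 0.05 0 0 0 0"

```text
t: 11.48
position: [0.5851, 0.2195, 0.1664]
tcp_rot: [-0.702, -0.087, 0.702, -0.082]
ft_force: [-0.3, -0.4, 0.6]
width: 0.0501
```

```bash
python3 -c "
from h import *
s=rep();print(s['joints'].round(3))"
```

```text
t 11.48 stand pos mm [ 50.4 138.4 166.4] F stand [-0.4  -0.29  0.61] w 0.0501
[ 0.238  0.535 -0.011  1.026  0.008  3.141]
```

Emit:
step_arm --increments "0.05 0 0.008 0 0; 0.05 -0.03 0 0 0; 0.05 -0.03 0 0 0; 0.05 0 0 0 -7; 0.05 0 0 0 -7; 0.05 0 0 0 -7; 0.05 0 0 0 -7; 0.05 0 0 0 -7"

```text
t: 12.15
position: [0.5873, 0.2107, 0.2264]
tcp_rot: [0.644, 0.296, -0.643, 0.291]
ft_force: [-0.8, -0.9, -0.7]
width: 0.0502
```

Emit:
step_arm --increments "0.05 0 0 0 -7; 0.05 0 0 0 -7; 0.05 0 0 0 -7; 0.05 0 0 0 -7; 0.05 0 0 0 -7; 0.05 0 0 0 -7; 0.05 0 0 0 -7; 0.05 0 0 0 -7"

```text
t: 12.82
position: [0.5873, 0.2107, 0.2263]
tcp_rot: [0.432, 0.563, -0.429, 0.559]
ft_force: [0.3, -1.0, -0.2]
width: 0.05
```

Emit:
step_arm --increments "0.05 0 0 0 -7; 0.05 0 0 0 -7; 0.05 0 0 0 -7; 0.05 0 0 0 -7; 0.05 0 0 0 -7; 0.05 0 0 0 -7; 0.05 0 0 0 -7; 0.05 0 0 0 -7"

```text
t: 13.48
position: [0.5873, 0.2107, 0.2263]
tcp_rot: [0.119, 0.698, -0.114, 0.696]
ft_force: [0.1, 0.7, 0.3]
width: 0.0498
```

Emit:
step_arm --increments "0.05 0 0 0 -7; 0.05 0 0 0 -7; 0.05 0 0 0 -7; 0.05 0 0 0 -7; 0.05 0 0 0 0; 0.05 0 0 0 0; 0.05 0 0 0 0; 0.05 0 0 0 0"

```text
t: 14.15
position: [0.5871, 0.2112, 0.2263]
tcp_rot: [-0.05, 0.706, 0.055, 0.705]
ft_force: [-1.3, -0.8, 0.7]
width: 0.05
```

```bash
cat >> h.py <<'E'
def yaw(s):
    q=np.load("q.npy");v=Ro.from_quat(s["tcp_rot"]).as_matrix().T@np.array([-np.sin(q[2]),np.cos(q[2]),0])
    print("turn left",np.degrees(np.arctan2(v[2],v[1])),"vert",v[0],"j",s["joints"].round(3),Ro.from_quat(s["tcp_rot"]).as_matrix()[:,0].round(3))
E
python3 -c "
from h import *
s=rep([.05,.13,.165]);yaw(s)"
```

```text
t 14.15 stand pos mm [ 50.5 129.8 226.3] F stand [-1.42 -0.46  0.71] w 0.05
tool shift mm [61.3 -0.3 -0.5]
turn left -4.293757820599646 vert 0.007465417507332142 j [0.225 0.495 0.085 1.161 0.007 0.075] [-0.002  0.007 -1.   ]
```

Emit:
step_arm --increments "0.05 0 0 0 -4.3; 0.05 0.015 0 0 0; 0.05 0.015 0 0 0; 0.05 0.015 0 0 0; 0.05 0.015 0 0 0; 0.05 0 0 0 0; 0.05 0 0.006 0 0; 0.05 0 0.004 0 0"

```text
t: 14.82
position: [0.5851, 0.2221, 0.1673]
tcp_rot: [-0.077, 0.703, 0.082, 0.703]
ft_force: [0.1, 0.1, 0.4]
width: 0.0498
```

Emit:
step_arm --increments "0.05 0 0.002 0 0; 0.05 0 0.001 0 0; 0.05 0 0.001 0 0; 0.05 0 0.001 0 0; 0.05 0 0.001 0 0; 0.05 0 0 0 0; 0.05 0 0 0 0; 0.05 0 0 0 0"

```text
t: 15.48
position: [0.5834, 0.2273, 0.1664]
tcp_rot: [-0.077, 0.703, 0.083, 0.702]
ft_force: [0.5, -0.1, 1.1]
width: 0.05
```

```bash
python3 -c "
from h import *
s=rep();yaw(s)"
```

```text
t 15.48 stand pos mm [ 50.5 146.3 166.4] F stand [ 0.51 -0.2   1.07] w 0.05
turn left 0.16534330261522934 vert 0.007444866196222856 j [ 0.251  0.537 -0.007  1.027  0.007  0.024] [-0.002  0.007 -1.   ]
```

Emit:
step_arm --increments "0.05 0 0.001 0 0; 0.05 0 0.001 0 0; 0.05 0 0.001 0 0; 0.05 0 0.001 0 0; 0.05 0 0 0 0; 0.05 0 0 0 0; 0.05 0 0 0 0; 0.05 0 0 0 0"

```text
t: 16.15
position: [0.5825, 0.2312, 0.1665]
tcp_rot: [-0.077, 0.703, 0.083, 0.702]
ft_force: [-0.3, -0.7, 1.1]
width: 0.0501
```

```bash
python3 -c "
from h import *
s=rep()"
```

```text
t 16.15 stand pos mm [ 50.5 150.4 166.5] F stand [-0.46 -0.63  1.05] w 0.0501
```

Emit:
step_arm --increments "0.05 0 0.001 0 0; 0.05 0 0.001 0 0; 0.05 0 0.001 0 0; 0.05 0 0.001 0 0; 0.05 0 0 0 0; 0.05 0 0 0 0; 0.05 0 0 0 0; 0.05 0 0 0 0"

```text
t: 16.82
position: [0.582, 0.2337, 0.1664]
tcp_rot: [-0.078, 0.703, 0.081, 0.702]
ft_force: [1.9, -9.2, 0.4]
width: 0.0501
```

```bash
python3 -c "
from h import *
s=rep()"
```

```text
t 16.82 stand pos mm [ 50.5 152.9 166.4] F stand [-0.21 -9.44  0.37] w 0.0501
```

Emit:
step_arm --increments "0.05 0 -0.01 0 0; 0.05 0 -0.01 0 0; 0.05 0 -0.01 0 0; 0.05 0 -0.006 0 0; 0.05 0 -0.004 0 0; 0.05 0 -0.002 0 0; 0.05 0 0 0 0; 0.05 0 0 0 0"

```text
t: 17.48
position: [0.591, 0.1946, 0.1662]
tcp_rot: [-0.077, 0.703, 0.083, 0.702]
ft_force: [-0.3, 1.9, 0.9]
width: 0.0501
```

```bash
python3 -c "
from h import *
s=rep()"
```

```text
t 17.48 stand pos mm [ 50.6 112.8 166.2] F stand [0.14 1.9  0.87] w 0.0501
```

Emit:
step_arm --increments "0.05 0 -0.001 0 0; 0.05 0 -0.001 0 0; 0.05 0 -0.001 0 0; 0.05 0 -0.001 0 0; 0.05 0 -0.001 0 0; 0.05 0 0 0 0; 0.05 0 0 0 0; 0.05 0 0 0 0"

```text
t: 18.15
position: [0.592, 0.1902, 0.1664]
tcp_rot: [-0.077, 0.703, 0.084, 0.702]
ft_force: [-2.4, 6.4, 3.5]
width: 0.0501
```

```bash
python3 -c "
from h import *
s=rep()"
```

```text
t 18.15 stand pos mm [ 50.7 108.3 166.4] F stand [-0.95  6.78  3.48] w 0.0501
```

Emit:
step_arm --increments "0.05 0 0.0115 0 0; 0.05 0 0.0115 0 0; 0.05 -0.03 0 0 0; 0.05 -0.03 0 0 0; 0.05 0 -0.0105 -0.037 0; 0.05 0 -0.0105 -0.037 0; 0.05 0 -0.0105 -0.037 0; 0.05 0 0 0 0"

```text
t: 18.82
position: [0.4781, 0.1537, 0.2246]
tcp_rot: [-0.078, 0.706, 0.082, 0.699]
ft_force: [0.3, 1.2, 0.3]
width: 0.0501
```

Emit:
step_arm --increments "0.05 0.02 0 0 0; 0.05 0.02 0 0 0; 0.05 0 0 0 0; 0.05 0 0 0 0; 0.05 0 0 0 0; 0.05 0 0 0 0; 0.05 0 0 0 0; 0.05 0 0 0 0"

```text
t: 19.48
position: [0.4864, 0.1561, 0.1867]
tcp_rot: [-0.078, 0.703, 0.083, 0.703]
ft_force: [-0.4, 0.9, -0.4]
width: 0.0502
```

```bash
python3 - <<'E'
from h import *
from plant import *
import cv2
s=rep([-.06,.099,.115]);yaw(s)
im,d=get_image("wrist");cv2.imwrite("pics/w2.png",im)
im,d=get_image("side");cv2.imwrite("pics/s2.png",cv2.resize(im[120:360,200:520],None,fx=2,fy=2))
E
```

```text
t 19.48 stand pos mm [-59.9  98.5 186.7] F stand [-0.16  0.92 -0.39] w 0.0502
tool shift mm [71.7  0.  -0.2]
turn left 0.17906348141220213 vert 0.007365967061803857 j [ 0.163  0.312 -0.307  0.951  0.007 -0.064] [-0.001  0.007 -1.   ]
```

View pics/w2.png

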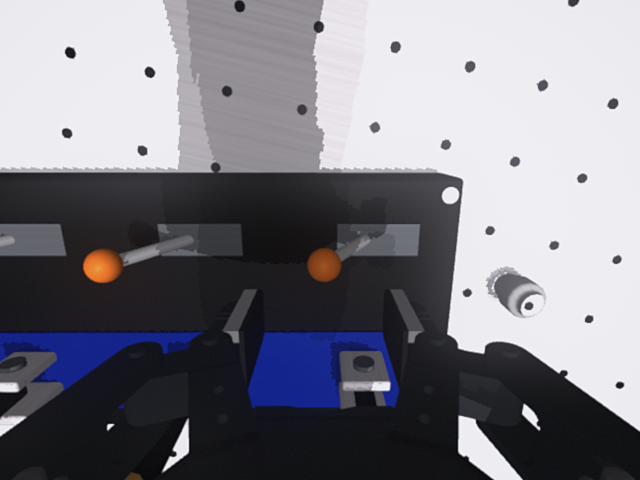

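Emit:
step_arm --increments "0.05 0.015 0 0 0; 0.05 0.015 0 0 0; 0.05 0.015 0 0 0; 0.05 0.015 0 0 0; 0.05 0.011 0 0 0; 0.05 0 0 0 0; 0.05 0 0 0 0; 0.05 0 0 0 0"

```text
t: 20.25
position: [0.4863, 0.1565, 0.1158]
tcp_rot: [-0.077, 0.703, 0.083, 0.703]
ft_force: [0.2, 1.4, 0.6]
width: 0.05
```

Emit:
step_arm --increments "0.05 0 0.006 0 0; 0.05 0 0.006 0 0; 0.05 0 0.006 0 0; 0.05 0 0.006 0 0; 0.05 0 0.006 0 0; 0.05 0 0.006 0 0; 0.05 0 0.006 0 0; 0.05 0 0.006 0 0"

```text
t: 20.92
position: [0.475, 0.2039, 0.1156]
tcp_rot: [-0.078, 0.703, 0.083, 0.702]
ft_force: [2.2, -2.7, 2.1]
width: 0.05
```

```bash
python3 -c "
from h import *
s=rep()"
```

```text
t 20.92 stand pos mm [-60.4 147.6 115.6] F stand [ 1.56 -3.13  2.09] w 0.05
```

Pushing at about 3 N, as expected; 48 of ~97 mm done.

Emit:
step_arm --increments "0.05 0 0.006 0 0; 0.05 0 0.006 0 0; 0.05 0 0.006 0 0; 0.05 0 0.006 0 0; 0.05 0 0.006 0 0; 0.05 0 0.006 0 0; 0.05 0 0.004 0 0; 0.05 0 0.003 0 0"

```text
t: 21.58
position: [0.4648, 0.2454, 0.1154]
tcp_rot: [-0.078, 0.703, 0.083, 0.702]
ft_force: [0.2, -3.5, -3.0]
width: 0.0499
```

Emit:
step_arm --increments "0.05 0 0.002 0 0; 0.05 0 0.002 0 0; 0.05 0 0.002 0 0; 0.05 0 0.001 0 0; 0.05 0 0.001 0 0; 0.05 0 0 0 0; 0.05 0 0 0 0; 0.05 0 0 0 0"

```text
t: 22.25
position: [0.4638, 0.2511, 0.1155]
tcp_rot: [-0.078, 0.703, 0.081, 0.702]
ft_force: [2.6, -12.7, -5.3]
width: 0.05
```

```bash
python3 -c "
from h import *
s=rep()"
```

```text
t 22.25 stand pos mm [-60.9 196.1 115.5] F stand [ -0.28 -12.99  -5.34] w 0.05
```

Emit:
step_arm --increments "0.05 0 0.001 0 0; 0.05 0 0.001 0 0; 0.05 0 0.001 0 0; 0.05 0 0 0 0; 0.05 0 0 0 0; 0.05 0 0 0 0; 0.05 0 0 0 0; 0.05 0 0 0 0"

```text
t: 22.92
position: [0.4637, 0.2517, 0.1154]
tcp_rot: [-0.079, 0.703, 0.079, 0.702]
ft_force: [6.4, -23.3, -4.2]
width: 0.0502
```

```bash
python3 -c "
from h import *
s=rep()"
```

```text
t 22.92 stand pos mm [-60.9 196.7 115.4] F stand [  1.09 -24.18  -4.24] w 0.0502
```

Emit:
step_arm --increments "0.05 0 -0.01 0 0; 0.05 0 -0.01 0 0; 0.05 0 0 0 0; 0.05 -0.025 0 0 0; 0.05 -0.03 0 0 0; 0.05 -0.03 0 0 0; 0.05 -0.03 0 0 0; 0.05 0 0 0 0"

```text
t: 23.58
position: [0.4702, 0.2371, 0.2366]
tcp_rot: [-0.077, 0.7, 0.084, 0.705]
ft_force: [-0.6, 0.2, 0.9]
width: 0.0498
```

Emit:
step_arm --increments "0.05 0 0 -0.03 0; 0.05 0 0 -0.03 0; 0.05 0 0 -0.03 0; 0.05 0 0 -0.03 0; 0.05 0 0 0 0; 0.05 0 0 0 0; 0.05 0 0 0 0; 0.05 0 0 0 0"

```text
t: 24.25
position: [0.3518, 0.209, 0.2309]
tcp_rot: [-0.077, 0.702, 0.083, 0.703]
ft_force: [0.6, 0.4, -1.2]
width: 0.0495
```

```bash
python3 - <<'E'
from h import *
from plant import *
import cv2
rep()
im,d=get_image("side");a=im[120:360,200:520];b,d=get_image("scene");b=b[130:400,200:540]
cv2.imwrite("pics/f.png",np.hstack([cv2.resize(a,(400,300)),cv2.resize(b,(400,300))]))
q=np.load("q.npy")
Kt=Kn+[[0,.082,0]]
L=np.r_[Kn,Kt[:1],H,H[:1]+[[0,.008,0]]]
for n in("side","scene"):
    c=np.load(f"pics/{n}cam.npz");X=(c["R"]@stand2w(L,q).T).T+c["t"];u=(c["K"]@X.T).T;print(n,(u[:,:2]/u[:,2:]).round(0).tolist())
    im,_=get_image(n);m=cv2.inRange(cv2.cvtColor(im,cv2.COLOR_BGR2HSV),(5,70,80),(32,255,255));k,l,st,ce=cv2.connectedComponentsWithStats(m)
    print([ce[i].round(1).tolist() for i in range(1,k) if st[i,4]>25])
E
```

```text
t 24.25 stand pos mm [-179.4  180.   230.9] F stand [ 0.66  0.22 -1.24] w 0.0495
side [[375.0, 300.0], [373.0, 256.0], [371.0, 222.0], [376.0, 337.0], [303.0, 275.0], [311.0, 231.0], [317.0, 198.0], [302.0, 279.0]]
[[316.1, 196.5], [370.4, 221.0], [308.4, 229.1], [319.1, 229.2], [372.1, 254.6], [298.6, 276.9], [311.5, 277.6], [375.8, 335.2], [7.2, 418.7]]
scene [[438.0, 245.0], [376.0, 219.0], [317.0, 194.0], [480.0, 263.0], [436.0, 281.0], [366.0, 250.0], [301.0, 220.0], [441.0, 283.0]]
[[318.2, 193.8], [300.8, 220.2], [377.1, 218.9], [366.2, 249.3], [479.8, 262.9], [441.5, 283.1]]
```

View pics/f.png

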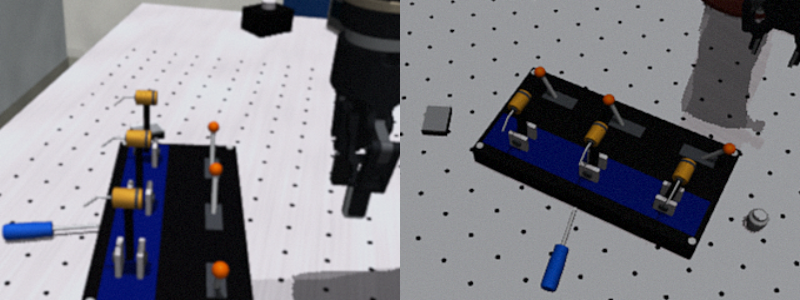

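The left knob is at its predicted thrown position: seen at (479.8, 262.9) in the scene image, predicted (480, 263). The left head has moved to (441.5, 283.1), which matches 8 mm to the left. The other knobs and heads are unchanged, and the gripper is clear.

```bash
python3 -c "
from plant import *
job_done();print(read_state()['t'])"
```

```text
the job is handed in; nothing more can be done
the job is handed in; nothing more can be done
```

The left arm is the worn one. Its preload lever is now fully over to the left, and I handed the job in at about 24 s.

- **Finding the play:** I rocked all three heads left, then right. The right and middle arms stopped solidly after about 1.5 mm each way. The left arm gave about 9.5–10 mm each way under only 1–2 N before it stopped.
- **Throwing the lever:** I pushed the left knob to its end stop, where the force rose to 24 N with almost no further movement. I then backed off and moved the gripper clear of everything.
- **Final camera check:** The left knob is at the thrown position I predicted, to within 1 pixel in the scene view and 2 in the side view. The left head is held about 8 mm to the left. The other two levers are where they started, and the driver, box and objective look undisturbed. Contact force read about zero within noise.
- **What went wrong:** On the first try at the left head, the last joint reached its 3.14 rad limit (it read 3.141). I lifted off, turned the tool half round and felt that arm again.

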